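# Hook a sample capsule out of the dry-block bath

## Task

Take the red-handled hook from its stand, reach with it down the deep round well of the white block bath, feel for the orange bail of the sample capsule and draw the capsule up and out with the hook, never with the fingers. Stand the capsule gently upright in the white tray, unhook it there, and hang the hook back in its stand as you found it. Work lightly: do not press hard with the hook on the capsule, its bail or the bath, do not drop the capsule, and leave the jar, the tape roll and the mouse where they are.

Things in the scene. Friction and masses are not known exactly. Their poses are not given: they have to be found in the camera images.
- hook: Hook tool (120 g), loose, hanging upright in the stand. Origin: centre of the underside of its white disc (54 mm across, 4 mm thick), which rests on the stand's top; z up. Steel shank 5 mm thick from the origin straight down to z -92 mm, the hook's underside. There a 5 mm thick barb runs along the hook's +x (centre line z -89.5 mm).
- hook_handle (a point): Grip point on the red square handle, 32 mm above the hook's origin; axes as the hook's. Handle 18 x 18 mm, flat faces across the hook's x and y, from 4 to 54 mm above the origin. Grip it from above.
- hook_tip (a point): Middle of the hook's gap: 6.5 mm from the shank's axis along the hook's +x, at the barb's upper face (hook z -87 mm). The barb ends in an upturned tip at x = 13 mm (outer face 15.5 mm), its top at z -82 mm. The gap for the bail between shank and tip is 8 mm wide.
- stand: Grey fixed stand, 80 x 80 x 100 mm high, origin at the centre of its underside, with a round hole 42 mm across and 97 mm deep from the top, into which the hook's shank and barb hang.
- stand_mouth (a point): Centre of the stand's hole at its top face, where the hook's origin belongs (the disc rests on the rim round it; a few mm off centre is fine).
- bath: White fixed dry-block bath, 170 (x) x 150 (y) x 105 mm high, origin at the centre of its underside. A round bore 46 mm across goes straight down from the middle of its top. Its floor is a sprung steel seat, 92 mm below the mouth, that carries the capsule without sinking, gives way under more than about 2 N of extra push (0.5 N per mm) and stops hard after 6 mm.
- bore_mouth (a point): Centre of the bore at the bath's top face.
- capsule: Sample capsule (150 to 310 g), loose, standing in the bore: aluminium cylinder 40 mm across, 34 mm high, blue band, flat top. Origin at the centre of its underside, z up. It takes up to 15 N from the hook. On its top an orange wire bail (loop) is hinged about the capsule's x axis.
- bail_pivot (a point): Middle of the bail's hinge axis, 36 mm above the capsule's origin; axes as the capsule's. Bail of 4 mm wire: legs at x = +-12 mm, arched to a top bar 12 mm long, parallel to x, its centre line 26 mm from the hinge. It leans towards +y or -y by up to 0.52 rad and stays so; the lean is NOT measured and differs each time (bar up to 13 mm off centre). Pressed from above it goes to its stop and blocks.
- tray: White fixed tray, 160 (x) x 140 (y) x 14 mm high outside, 5 mm walls and a 5 mm floor. Origin at the centre of its underside.
- tray_in (a point): Centre of the tray's inner floor.
- jar: Bystander: white jar with lid, 60 mm across, 55 mm high. Origin at its underside.
- tape: Bystander: yellow tape roll lying flat, 90 mm across, 22 mm high. Origin at its underside.
- mouse: Bystander: black computer mouse, 62 x 105 x 31 mm. Origin at its underside.

How it is judged:
By the outcome, as a careful person would: the job done as asked, in the order asked, and still so for the second after the job is handed in, with the robot touching nothing.
It also fails if it takes over 72 s, if anything falls off the work surface, if the arm or the gripper's body presses on something with over 40 N, if the wrist force passes 120 N, or if a joint passes its speed limit or range.

## Robot

A 6-joint arm with a two-finger parallel gripper is mounted at the origin on the work surface. World frame = base frame: x ahead of the robot, y to its left, z up, the work surface at z = 0. Lengths are in m, angles in rad, forces in N, time in s.
With the tool pointing down it reaches from about 0.325 to 0.9 m from the base axis. Payload 6.1 kg.
Tool frame: the origin (TCP) lies midway between the tips of the shut fingers; the grasp point (between the pads) lies 19 mm behind it; z points along the fingers, y is the line along which they close (so a half turn about z gives the same grasp; the last joint's range is limited). The gripper opens to 85 mm and grips with 20 to 120 N. Pads are 22 mm wide; open, the fingers measure 114 mm over their backs; the gripper's body (76 mm by 85 mm) begins 54 mm behind the grasp point. The pads swing forward as they close: fully open they stand 13 mm farther back than shut.
Start: joints at [0.984, 0.22, 1.526, -0, 1.395, -0.126], TCP at [0.278, 0.56, 0.231] pointing down, gripper open.
Joint ranges: [-2.98, 2.98], [-0.91, 2.08], [0.09, 2.57], [-1.24, 4.39], [0.2, 2.65], [-2.68, 2.68]. Speed limits (rad/s): [2.57, 2.57, 3.01, 3.14, 3.14, 3.14].

## Interface

Orientations are given as [roll, pitch, yaw] about the fixed x, y, z axes, in that order (R = Rz(yaw) Ry(pitch) Rx(roll)).
In Python, from plant import manip, kin, eyes, finder, monitor gives the robot as it stands. Calls block until the motion is done:
- manip.movep(position, orientation): joint-space move of the TCP to a pose.
- manip.move_l(position, feed=0.15, rotation=None, max_force=None): straight line of the TCP; rotation=None keeps the orientation; feed is the mean speed in m/s. With max_force (N) it stops when the force on the tool has changed by that much, and returns True; else False.
- manip.set_joints(angles): joint-space move.
- manip.gripper_to(opening, f_grip=None): finger opening in m; f_grip is the grip in N (None keeps the last); returns when the fingers have stopped.
- manip.hold(seconds).
- kin.inverse_kinematics(position, orientation): joint angles nearest the present ones, or None.
- eyes.get_image(name): name is "scene" or "top"; returns (picture, depth): 384x512x3 uint8, red, green, blue; 384x512 float32, m along the optical axis (not along the pixel's ray), 0 where there is no reading.
- eyes.get_calibration(name): a dict with "intrinsics" (3x3 intrinsics, pixels), "dist_coeffs" ([k1, k2, p1, p2, k3] as OpenCV has them; the pictures are not rectified), "world_from_camera" (4x4, takes a point from camera to world coordinates). Camera axes: x right, y down, z forward; pixel columns grow to the right and rows downward; lengths in m; the calibration is good to about 2 mm. A picture is of the moment at which its call begins. get_calibration takes no time and is no camera call.
A pose or a line that the arm cannot do raises manip.Unreachable and nothing moves.
- manip.job_done(): hands the job in; it is judged then, once.
Trained networks look in the newest picture that a camera, given by its name, has taken for a name from the list of things; names that differ only in an ending like _2 or _b are one class to them, and where a whole thing is asked for, a point or a joint stands for the part that bears it (a point fixed in the world has none). Each returns a list of dicts, best first, with "confidence" (0 to 1); they miss things now and then, are a little off and sometimes report something else, mostly with a low value. They report only what shows in the picture. A call takes as long as a camera call.
- finder.silhouettes(target, camera): "region" (384x512 bool, what is visible of it) and "uv" ([column, row] in pixels, amid what is visible of it).
Readings, each from a call of its own:
- monitor.read_time_s(): time.
- monitor.read_q(): joint angles.
- monitor.read_joint_velocities(): joint speeds.
- monitor.read_joint_torque(): joint torques, N m.
- monitor.read_eef_pos(): TCP position.
- monitor.read_tcp_rot(): TCP orientation.
- monitor.read_ft_force(): force on the tool from outside, world axes, zero at the start.
- monitor.read_torque(): the same for the moment, N m.
- monitor.read_opening(): finger opening in m.
- monitor.read_grasp_force(): force on a finger pad.
Only numpy, scipy, OpenCV 4.12 (cv2) and the standard library are available. Lean on these libraries where they do the work, as an engineer would, in place of code of your own. Each camera call takes 0.05 s, during which the arm holds its last target. There are 200 camera calls.

## Working session

There is one attempt and no reset: what is moved stays moved. The work goes in short steps, each a Python script; the robot and the scene stay as the last script left them, time stands still between calls to the robot, and variables do not carry over. Pictures are saved under pics/ and viewed, at most 10 in all, crops included, and the job is handed in when it is done.

```bash
ls; mkdir -p pics
cat > h.py <<'E'
import numpy as np, cv2
from plant import manip, kin, eyes, finder, monitor
def cloud(cam, region=None, img=None):
    pic, d = img
    c = eyes.get_calibration(cam); K=np.array(c["intrinsics"]); D=np.array(c["dist_coeffs"]); T=np.array(c["world_from_camera"])
    v,u = np.nonzero((region if region is not None else d>0) & (d>0))
    n = cv2.undistortPoints(np.stack([u,v],1).astype(float)[:,None],K,D)[:,0]
    z = d[v,u]
    P = np.c_[n*z[:,None], z]
    return P@T[:3,:3].T+T[:3,3], u, v
def save(img,name): cv2.imwrite("pics/"+name, cv2.cvtColor(img,cv2.COLOR_RGB2BGR))
E
python3 - <<'E'
from h import *
np.set_printoptions(precision=4,suppress=True)
for cam in ("scene","top"):
    im=eyes.get_image(cam); save(im[0],cam+"0.png")
    print(cam, np.array(eyes.get_calibration(cam)["world_from_camera"])[:3])
    for t in ("hook","stand","bath","capsule","tray","jar","tape","mouse","bail_pivot"):
        for r in finder.silhouettes(t,cam)[:2]:
            if r["region"].sum()<5: continue
            P,u,v=cloud(cam,r["region"],im)
            print(cam,t,round(r["confidence"],2),np.round(r["uv"]),r["region"].sum(), *( [np.median(P,0),np.percentile(P,2,axis=0),np.percentile(P,98,axis=0)] if len(P) else []))
print(monitor.read_time_s())
E
```

```text
pics
plant.py
scene [[ 0.8676  0.4055 -0.2878  0.8748]
 [ 0.497  -0.6879  0.5289 -0.4164]
 [ 0.0165 -0.602  -0.7984  0.7826]]
scene hook 0.7 [262. 111.] 372 [0.5212 0.2556 0.105 ] [0.4931 0.237  0.0994] [0.5419 0.2826 0.1543]
scene stand 0.72 [261. 130.] 1345 [0.5336 0.2292 0.0737] [0.4789 0.2095 0.0026] [0.5686 0.3026 0.1014]
scene bath 0.62 [226. 203.] 7132 [ 0.5877 -0.0198  0.1044] [ 0.4953 -0.0703  0.0093] [0.6627 0.0786 0.108 ]
scene tray 0.89 [118. 281.] 5033 [ 0.4579 -0.2399  0.0049] [ 0.3775 -0.3059  0.0009] [ 0.534  -0.1697  0.0146]
scene jar 0.97 [309. 187.] 645 [0.7075 0.1434 0.0504] [0.6805 0.1301 0.0079] [0.7309 0.1789 0.0574]
scene tape 0.82 [242. 314.] 870 [ 0.7411 -0.1995  0.0212] [ 0.6944 -0.2415  0.0051] [ 0.7791 -0.1581  0.0242]
scene mouse 0.71 [301. 245.] 1326 [0.7575 0.0032 0.0297] [ 0.724  -0.0356  0.    ] [0.7887 0.0591 0.0336]
top [[ 0.0017 -0.9925  0.1224  0.5158]
 [-0.9999 -0.      0.0142 -0.0137]
 [-0.0141 -0.1224 -0.9924  0.9653]]
top hook 0.67 [146. 238.] 464 [0.5139 0.2561 0.1056] [0.4919 0.2378 0.1012] [0.5381 0.2831 0.1561]
top stand 0.61 [158. 234.] 
[... 645 characters left out ...]
.6988 0.156  0.0546] [0.6746 0.1306 0.0034] [0.7278 0.1827 0.0583]
top jar 0.56 [155. 236.] 1354 [0.5225 0.2409 0.0995] [0.4709 0.2112 0.0005] [0.566  0.3097 0.1048]
top tape 0.71 [361. 263.] 4005 [ 0.452  -0.2371  0.0059] [ 0.3756 -0.3039  0.0021] [ 0.5291 -0.1675  0.0159]
top tape 0.69 [334. 156.] 596 [ 0.7319 -0.1971  0.0214] [ 0.6912 -0.2384 -0.0002] [ 0.7758 -0.1538  0.0255]
top mouse 0.68 [258. 140.] 965 [0.7478 0.0166 0.0302] [ 0.7198 -0.0323  0.0116] [0.7792 0.0647 0.0345]
top mouse 0.25 [259. 213.] 249 [0.575  0.0082 0.0476] [ 0.5564 -0.0129  0.0107] [0.5926 0.0272 0.0773]
top bail_pivot 0.78 [254. 213.] 210 [0.5707 0.0083 0.0481] [ 0.5517 -0.0082  0.0395] [0.5893 0.0249 0.1041]
1.0
```

Run:
```python
import cv2,numpy as np
s=cv2.imread("pics/scene0.png"); t=cv2.imread("pics/top0.png")
a=cv2.resize(t[185:235,230:295],(390,300),interpolation=cv2.INTER_CUBIC)
b=cv2.resize(t[205:270,115:200],(390,300),interpolation=cv2.INTER_CUBIC)
c=cv2.resize(s[170:230,190:268],(390,300),interpolation=cv2.INTER_CUBIC)
d=cv2.resize(s[80:165,215:325],(390,300),interpolation=cv2.INTER_CUBIC)
cv2.imwrite("pics/crops.png",np.vstack([np.hstack([a,b]),np.hstack([c,d])]))
```

```text
(no output)
```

View pics/crops.png

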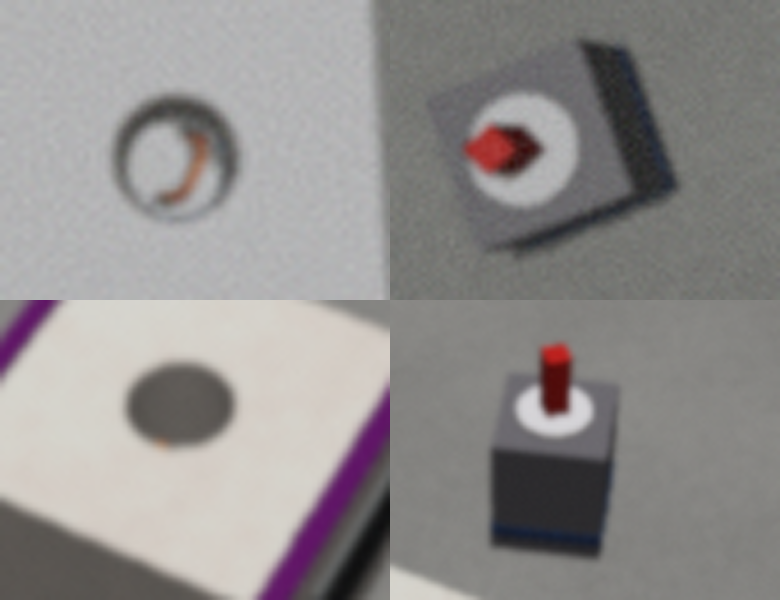

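View pics/scene0.png

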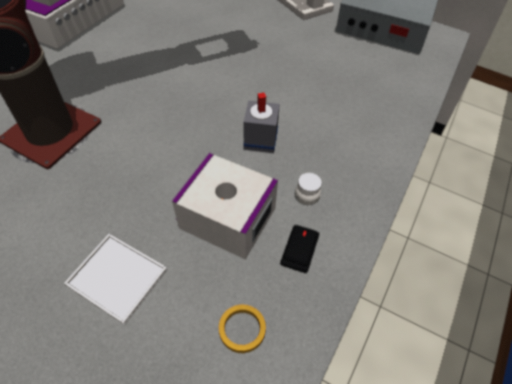

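View pics/top0.png

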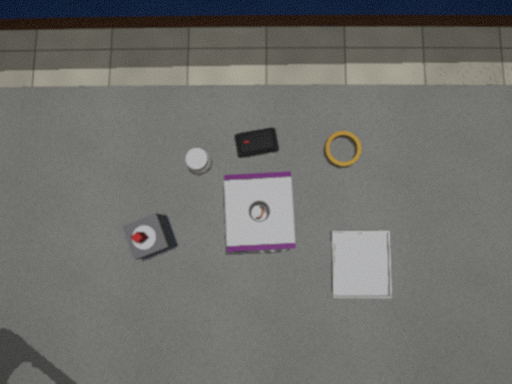

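```bash
cat > m1.py <<'E'
from h import *
from scipy.optimize import minimize
np.set_printoptions(precision=4,suppress=True)
def avg(cam,n=8):
    I=[eyes.get_image(cam) for _ in range(n)]
    return np.mean([i[0].astype(float) for i in I],0), np.median([i[1] for i in I],0)
def proj(cam,X):
    c=eyes.get_calibration(cam); K=np.array(c["intrinsics"]); T=np.linalg.inv(np.array(c["world_from_camera"]))
    P=X@T[:3,:3].T+T[:3,3]
    return cv2.projectPoints(P,np.zeros(3),np.zeros(3),K,np.array(c["dist_coeffs"]))[0][:,0]
def unproj(cam,uv,z):
    c=eyes.get_calibration(cam); K=np.array(c["intrinsics"]); T=np.array(c["world_from_camera"])
    n=cv2.undistortPoints(np.asarray(uv,float).reshape(-1,1,2),K,np.array(c["dist_coeffs"]))[:,0]
    r=np.c_[n,np.ones(len(n))]@T[:3,:3].T
    return T[:3,3]+r*((z-T[2,3])/r[:,2])[:,None]
if __name__=="__main__":
    np.savez("avg.npz",**{k:v for cam in("top","scene") for k,v in zip((cam,cam+"_d"),avg(cam,8))})
    D=np.load("avg.npz")
    for cam in("top","scene"):
        im,d=D[cam],D[cam+"_d"]
        P,u,v=cloud(cam,None,(im,d)); R=im[v,u]
        # handle
        red=(R[:,0]>1.8*R[:,1])&(R[:,0]>50)&(abs(P[:,0]-.51)<.06)&(abs(P[:,1]-.257)<.06)&(P[:,2]>.08)
        bright=red&(R[:,0]>140)
        print(cam,"red",red.sum(),np.median(P[red],0),"topface",bright.sum(),P[bright].mean(0))
        pts=unproj(cam,np.c_[u[bright],v[bright]],.154)[:,:2]
        r=cv2.minAreaRect((pts*1000).astype(np.float32)); print("  rect",r)
        # white disc
        w=(R.min(1)>135)&(np.hypot(P[:,0]-.518,P[:,1]-.254)<.05)&(P[:,2]>.09)
        print("  disc",w.sum(),P[w].mean(0),P[w].min(0),P[w].max(0))
        st=(abs(P[:,2]-.1)<.006)&(np.hypot(P[:,0]-.518,P[:,1]-.256)<.08)
        r=cv2.minAreaRect((P[st,:2]*1000).astype(np.float32)); print("  standtop",r,np.median(P[st,2]))
        b=(abs(P[:,2]-.105)<.006)&(abs(P[:,0]-.575)<.12)&(abs(P[:,1]-.008)<.11)
        print("  bath",cv2.minAreaRect((P[b,:2]*1000).astype(np.float32)),np.median(P[b,2]))
        t=(P[:,2]>.009)&(P[:,2]<.02)&(abs(P[:,0]-.452)<.1)&(abs(P[:,1]+.237)<.1)
        print("  tray",cv2.minAreaRect((P[t,:2]*1000).astype(np.float32)))
    im,d=D["top"],D["top_d"]
    P,u,v=cloud("top",None,(im,d)); R=im[v,u]
    o=(R[:,0]>1.35*R[:,2])&(abs(u-260)<15)&(abs(v-212)<13)
    for a in zip(u[o],v[o],R[o].astype(int),P[o]): print(*a)
E
python3 m1.py
```

```text
top red 99 [0.516  0.2571 0.1538] topface 53 [0.5159 0.2616 0.1545]
  rect ((515.9343872070312, 261.82073974609375), (15.150357246398926, 14.495079040527344), 46.63534164428711)
  disc 322 [0.5164 0.2575 0.1044] [0.4897 0.2358 0.0995] [0.5426 0.2875 0.1099]
  standtop ((517.8900756835938, 260.0703430175781), (80.22191619873047, 81.08622741699219), 21.621191024780273) 0.10085834209745548
  bath ((574.188232421875, 8.12030029296875), (170.06292724609375, 150.1038818359375), 3.007073402404785) 0.10574581120006521
  tray ((452.0543518066406, -236.82421875), (158.91323852539062, 140.8524932861328), 0.04053463414311409)
scene red 128 [0.5206 0.2558 0.1418] topface 33 [0.5171 0.2612 0.1536]
  rect ((517.830322265625, 260.39300537109375), (16.591583251953125, 14.655860900878906), 31.026609420776367)
  disc 209 [0.5189 0.2587 0.103 ] [0.4864 0.2346 0.0985] [0.5431 0.2964 0.1072]
  standtop ((518.864990234375, 261.0987548828125), (80.33377075195312, 83.24666595458984), 21.582134246826172) 0.09959349817788976
  bath ((573.9877319335938, 8.266853332519531), (170.9777374267578, 151.2821044921875)
[... 415 characters left out ...]
0035  0.0471]
263 210 [137  97  79] [ 0.5781 -0.0015  0.0751]
264 210 [133 108  97] [ 0.5799 -0.0035  0.0482]
262 211 [145 114 100] [0.5758 0.0008 0.0749]
263 211 [152 112  90] [ 0.5757 -0.0015  0.0762]
262 212 [152 118  97] [0.5734 0.0008 0.0769]
263 212 [162 127 109] [ 0.5735 -0.0015  0.0756]
262 213 [159 121 100] [0.5711 0.0008 0.0763]
261 214 [157 123 108] [0.5689 0.0031 0.0761]
262 214 [164 129 111] [0.5689 0.0008 0.0757]
261 215 [154 118 100] [0.5666 0.0031 0.0759]
260 216 [140 107  95] [0.5644 0.0054 0.0745]
261 216 [150 118 104] [0.5643 0.003  0.0761]
258 217 [128 104  93] [0.5625 0.0101 0.0663]
259 217 [130  97  85] [0.5622 0.0077 0.0722]
260 217 [134 101  91] [0.5623 0.0054 0.0713]
```

```bash
cat > m2.py <<'E'
from m1 import *
from scipy.optimize import differential_evolution as DE
D=np.load("avg.npz"); S=8
def soft(cam,X,u0,v0,w,h,line=None):
    p=((proj(cam,X)-[u0,v0]+.5)*S)
    m=np.zeros((h*S,w*S),np.uint8)
    if line: cv2.polylines(m,[np.round(p*16).astype(np.int32)],False,255,line,cv2.LINE_8,4)
    else: cv2.fillConvexPoly(m,cv2.convexHull(np.round(p*16).astype(np.int32)),255,cv2.LINE_8,4)
    m=m.astype(np.float32)/255
    return cv2.resize(cv2.GaussianBlur(m,(0,0),0.7*S),(w,h),interpolation=cv2.INTER_AREA)
def score(a,m): # 1-normalized correlation
    a=a-a.mean(); m=m-m.mean(); return 1-(a*m).sum()/np.sqrt((a*a).sum()*(m*m).sum()+1e-9)
# handle, per view
for cam,(u0,v0) in {"top":(125,222),"scene":(245,85)}.items():
    w,h=36,32; I=D[cam][v0:v0+h,u0:u0+w]; a=np.clip((I[...,0]-I[...,1])/(I[...,0]+20),0,1)
    B=np.array([[x,y,z] for x in(-.009,.009) for y in(-.009,.009) for z in(.104,.154)])
    def f(q):
        c,s=np.cos(q[2]),np.sin(q[2]); X=B.copy(); X[:,:2]=B[:,:2]@np.array([[c,s],[-s,c]])+q[:2]
        return score(a,soft(cam,X,u0,v0,w,h))
    r=DE(f,[(.50,.535),(.24,.275),(0,np.pi/2)],seed=1,maxiter=60); print(cam,"handle",r.x,np.degrees(r.x[2]),r.fun)
u0,v0,w,h=248,200,24,24; I=D["top"][v0:v0+h,u0:u0+w]; a=np.clip((I[...,0]-I[...,2])/I[...,0],0,1)-0
L=np.array([[-12,0],[-12,15],[-10.2,21],[-6,26],[6,26],[10.2,21],[12,15],[12,0]])/1000
def g(q):
    y=-L[:,1]*np.sin(q[3]); c,s=np.cos(q[2]),np.sin(q[2])
    X=np.c_[q[0]+c*L[:,0]-s*y,q[1]+s*L[:,0]+c*y,.049+L[:,1]*np.cos(q[3])]
    return score(a,soft("top",X,u0,v0,w,h,line=int(S*1.8)))
for sd in(1,2):
    r=DE(g,[(.570,.579),(.004,.0125),(-np.pi/2,np.pi/2),(-.55,.55)],seed=sd,maxiter=80); q=r.x
    print("bail",q,np.degrees(q[2]),r.fun,"bar",q[:2]+26e-3*np.sin(q[3])*np.array([np.sin(q[2]),-np.cos(q[2])]))
print("bar px", unproj("top",[[262.4,213]],.073))
E
python3 m2.py
```

```text
top handle [0.5165 0.2647 1.4683] 84.12587997724029 0.07825487829869016
scene handle [0.5152 0.2652 0.5358] 30.70137310867096 0.03401086760853156Traceback (most recent call last):
  File "m2.py", line 28, in <module>
    r=DE(g,[(.570,.579),(.004,.0125),(-np.pi/2,np.pi/2),(-.55,.55)],seed=sd,maxiter=80); q=r.x
    return fun(*args, **kwargs)
    ret = solver.solve()
    next(self)
    ~~~~^^^^^^
    energy = self.func(parameters)
    return self.f(x, *self.args)
           ~~~~~~^^^^^^^^^^^^^^^
  File "m2.py", line 26, in g
    return score(a,soft("top",X,u0,v0,w,h,line=int(S*1.8)))
                   ~~~~^^^^^^^^^^^^^^^^^^^^^^^^^^^^^^^^^^^
  File "m2.py", line 5, in soft
    p=((proj(cam,X)-[u0,v0]+.5)*S)
        ~~~~^^^^^^^
  File "m1.py", line 8, in proj
    c=eyes.get_calibration(cam); K=np.array(c["intrinsics"]); T=np.linalg.inv(np.array(c["world_from_camera"]))
ValueError: time passes only in moves, steps and waits
```

```bash
python3 - <<'E'
s=open("m1.py").read()
s=s.replace('def proj(','CAL={k:eyes.get_calibration(k) for k in("top","scene")}\ndef proj(').replace('c=eyes.get_calibration(cam)','c=CAL[cam]'); open("m1.py","w").write(s)
s=open("m2.py").read()
i=s.index("# handle"); j=s.index("u0,v0,w,h=248")
s=s[:i]+'''
w,h=36,32; B=np.array([[x,y,z] for x in(-.009,.009) for y in(-.009,.009) for z in(.104,.154)])
V={"top":(125,222),"scene":(245,85)}; A={}
for cam,(u0,v0) in V.items():
    I=D[cam][v0:v0+h,u0:u0+w]; A[cam]=np.clip((I[...,0]-1.5*I[...,1])/(I[...,0]+20),0,.35)
def f(q,cams=("top","scene")):
    c,s=np.cos(q[2]),np.sin(q[2]); X=B.copy(); X[:,:2]=B[:,:2]@np.array([[c,s],[-s,c]])+q[:2]
    return sum(score(A[k],soft(k,X,*V[k],w,h)) for k in cams)
for cams in (("top",),("scene",),("top","scene")):
    r=DE(f,[(.50,.535),(.24,.275),(0,np.pi/2)],args=(cams,),seed=1,maxiter=40); print(cams,"handle",r.x,np.degrees(r.x[2]),r.fun)
    print([round(f([*r.x[:2],np.radians(k)],cams),3) for k in range(0,90,10)])
'''+s[j:]
open("m2.py","w").write(s)
E
python3 m2.py
python3 - <<'E'
import cv2,numpy as np
t=np.load("avg.npz")
a=cv2.resize(t["top"][222:254,128:162].astype(np.uint8),(400,376),interpolation=cv2.INTER_NEAREST)
b=cv2.resize(t["scene"][85:117,245:279].astype(np.uint8),(400,376),interpolation=cv2.INTER_NEAREST)
cv2.imwrite("pics/hz.png",np.hstack([a,b])[...,::-1])
E
```

```text
('top',) handle [0.5163 0.2644 1.568 ] 89.83937997590499 0.14441250276585982
[np.float64(0.144), np.float64(0.154), np.float64(0.172), np.float64(0.185), np.float64(0.192), np.float64(0.192), np.float64(0.185), np.float64(0.172), np.float64(0.156)]
('scene',) handle [0.5152 0.265  0.4968] 28.463137724170714 0.08294853460073048
[np.float64(0.165), np.float64(0.138), np.float64(0.104), np.float64(0.087), np.float64(0.116), np.float64(0.148), np.float64(0.172), np.float64(0.182), np.float64(0.18)]
('top', 'scene') handle [0.5158 0.2642 0.4708] 26.97391509044501 0.2655674488201961
[np.float64(0.314), np.float64(0.296), np.float64(0.276), np.float64(0.273), np.float64(0.308), np.float64(0.341), np.float64(0.358), np.float64(0.357), np.float64(0.341)]
bail [ 0.5745  0.0069 -0.3834  0.2601] -21.96532491291159 0.033691942710745604 bar [0.572  0.0007]
bail [ 0.5745  0.0069 -0.3865  0.2638] -22.14373352287898 0.0336289307349078 bar [0.572  0.0007]
bar px [[ 0.5713 -0.0001  0.073 ]]
```

View pics/hz.png

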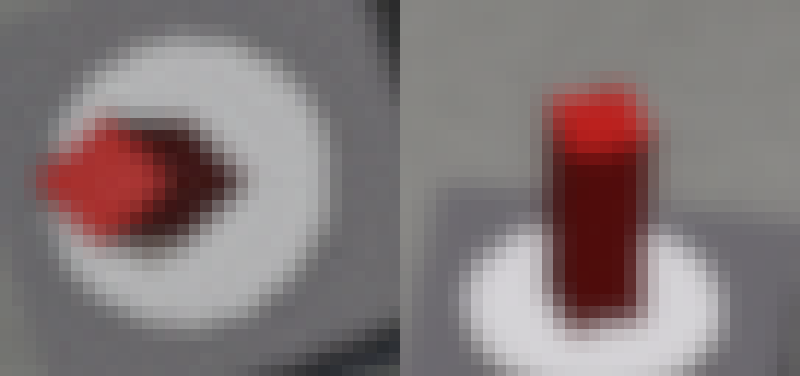

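```bash
cat > m3.py <<'E'
from m1 import *
import importlib
src=open("m2.py").read().split("\nw,h=36,32")[0]; exec(src)
w,h=36,32; B=np.array([[x,y,z] for z in(.104,.154) for x,y in((-.009,-.009),(-.009,.009),(.009,.009),(.009,-.009))])
V={"top":(125,222),"scene":(245,85)}
A={k:(D[k][v:v+h,u:u+w,0]-D[k][v:v+h,u:u+w,1]) for k,(u,v) in V.items()}
def f(q,cams):
    c,s=np.cos(q[2]),np.sin(q[2]); X=B.copy(); X[:,:2]=B[:,:2]@np.array([[c,s],[-s,c]])+q[:2]
    e=0
    for k in cams:
        t=soft(k,X[4:],*V[k],w,h).ravel(); hull=soft(k,X,*V[k],w,h).ravel(); a=A[k].ravel()
        M=np.c_[t,hull-t,np.ones(t.size)]; r=a-M@np.linalg.lstsq(M,a,rcond=None)[0]
        e+=r.var()/a.var()
    return e
for cams in (("top",),("scene",),("top","scene")):
    r=DE(f,[(.50,.535),(.24,.275),(0,np.pi/2)],args=(cams,),seed=1,maxiter=40); print(cams,r.x,np.degrees(r.x[2]),r.fun)
    print([round(f([*r.x[:2],np.radians(k)],cams),3) for k in range(0,90,10)])
E
python3 m3.py
```

```text
('top',) [0.5163 0.2609 0.8014] 45.91799199826776 0.03090200214247304
[np.float64(0.092), np.float64(0.088), np.float64(0.071), np.float64(0.052), np.float64(0.036), np.float64(0.035), np.float64(0.051), np.float64(0.071), np.float64(0.087)]
('scene',) [0.5173 0.2611 0.5381] 30.83109866373628 0.040968951001844965
[np.float64(0.092), np.float64(0.077), np.float64(0.057), np.float64(0.042), np.float64(0.048), np.float64(0.064), np.float64(0.08), np.float64(0.094), np.float64(0.098)]
('top', 'scene') [0.5166 0.2612 0.681 ] 39.01783238655691 0.09110316021096274
[np.float64(0.19), np.float64(0.171), np.float64(0.138), np.float64(0.104), np.float64(0.096), np.float64(0.109), np.float64(0.138), np.float64(0.171), np.float64(0.191)]
```

Run:
```python
from h import *
np.set_printoptions(precision=3,suppress=True)
print(monitor.read_tcp_rot(),monitor.read_ft_force())
for t in (0.112,.23):
  for k in range(-2,2):
    y=np.radians(38+90*k); q=kin.inverse_kinematics([.5166,.2612,t],[np.pi,0,y]); print(t,38+90*k,q)
for k in range(-180,180,30):
    q=kin.inverse_kinematics([.573,.005,.2],[np.pi,0,np.radians(k)]); print(k,q)
```

```text
[-3.142 -0.     2.681] [-1.661 -0.115  0.291]
0.112 -142 [ 0.332  0.226  1.755  0.     1.161 -1.902]
0.112 -52 None
0.112 38 [ 0.332  0.226  1.755 -0.     1.161  1.239]
0.112 128 [ 0.332  0.226  1.755  0.     1.161 -0.331]
0.23 -142 [ 0.332  0.112  1.651  0.     1.378 -1.902]
0.23 -52 None
0.23 38 [ 0.332  0.112  1.651 -0.     1.378  1.239]
0.23 128 [ 0.332  0.112  1.651  0.     1.378 -0.331]
-180 [-0.129  0.121  1.699  0.     1.322 -1.7  ]
-150 [-0.129  0.121  1.699  0.     1.322 -2.223]
-120 None
-90 None
-60 [-0.129  0.121  1.699 -0.     1.322  2.489]
-30 [-0.129  0.121  1.699 -0.     1.322  1.966]
0 [-0.129  0.121  1.699 -0.     1.322  1.442]
30 [-0.129  0.121  1.699 -0.     1.322  0.918]
60 [-0.129  0.121  1.699 -0.     1.322  0.395]
90 [-0.129  0.121  1.699  0.     1.322 -0.129]
120 [-0.129  0.121  1.699  0.     1.322 -0.652]
150 [-0.129  0.121  1.699  0.     1.322 -1.176]
```

Run:
```python
from h import *
np.set_printoptions(precision=4,suppress=True)
y=np.radians(128); R=[np.pi,0,y]
manip.movep([.5166,.2612,.22],R)
F=lambda:np.mean([monitor.read_ft_force() for _ in range(10)],0)
print(monitor.read_time_s(),F())
print(manip.move_l([.5166,.2612,.112],feed=.1,max_force=8))
manip.gripper_to(.010,f_grip=50); print(monitor.read_opening(),monitor.read_grasp_force(),F(),monitor.read_eef_pos(),monitor.read_time_s())
manip.move_l([.5166,.2612,.24],feed=.12)
print(F(), monitor.read_opening())
manip.move_l([.56,.20,.30],feed=.15); manip.hold(.3)
for cam in("scene","top"):
    im=eyes.get_image(cam); save(im[0],cam+"1.png"); np.savez(cam+"1.npz",im=im[0],d=im[1])
    for r in finder.silhouettes("hook",cam)[:2]: print(cam,r["confidence"],r["uv"],r["region"].sum(),[(a.min(),a.max()) for a in np.nonzero(r["region"])])
print(monitor.read_eef_pos(),monitor.read_time_s())
```

```text
3.225 [ 0.2555 -0.3357 -0.4855]
False
0.018091186594161524 49.05079183168709 [ 0.2117 -0.7952  1.9687] [0.5168 0.2613 0.1123] 5.0833
[ 0.5038 -0.0847 -1.1822] 0.018133546335392627
top 0.59 [154.8, 207.7] 312 [(np.int64(197), np.int64(223)), (np.int64(141), np.int64(161))]
[0.5599 0.2002 0.2999] 7.5917
```

Run:
```python
from h import *
from m1 import proj
X=np.array([[.56,.2,.287-.0895]]); 
o=[]
for cam in("scene","top"):
    p=proj(cam,X)[0]; print(cam,p); u,v=int(p[0]),int(p[1]); im=np.load(cam+"1.npz")["im"]
    o.append(cv2.resize(im[max(v-40,0):v+25,u-32:u+33],(390,390),interpolation=cv2.INTER_CUBIC))
save(np.hstack(o),"hk1.png")
```

```text
scene [265.4731 101.1284]
top [160.4119 214.6769]
```

View pics/hk1.png

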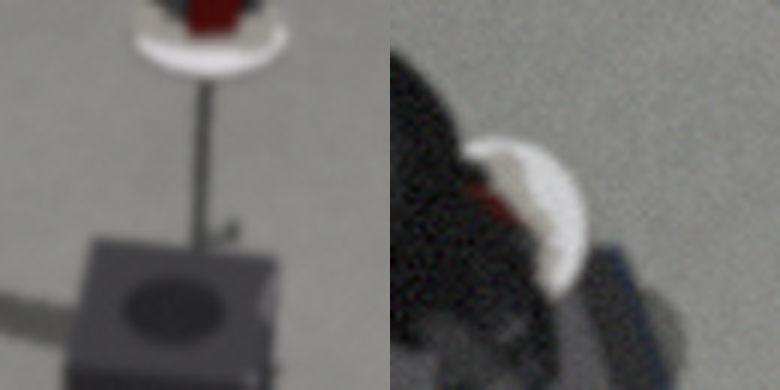

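```bash
cat >> h.py <<'E'
yh=np.radians(-112); n=np.array([np.cos(yh),np.sin(yh)]); e=np.array([-n[1],n[0]])*1.0
bar=np.array([.572,.0007]); OFF=.0123; RT=[np.pi,0,yh+np.pi/2]
def xyz(off,zbot,lat=0.):  # off: shank axis relative to bar along n; zbot: hook underside height
    return [*(bar+off*n+lat*e), zbot+.092+OFF]
F=lambda k=10:np.mean([monitor.read_ft_force() for _ in range(k)],0)
E
python3 - <<'E'
from h import *
from m1 import proj
np.set_printoptions(precision=4,suppress=True)
manip.movep(xyz(-.0225,.16),RT); 
manip.move_l(xyz(-.0225,.118),feed=.1); manip.hold(.3)
print(monitor.read_eef_pos(),xyz(-.0225,.118),monitor.read_time_s(),F())
im=eyes.get_image("scene"); np.savez("scene2.npz",im=im[0],d=im[1])
s=bar-.0225*n
X=np.array([[*s,.118],[*s,.200],[*(s+.013*n),.128],[*(s+.013*n),.118],[.574,.008,.105]]); p=proj("scene",X); print(p)
u,v=map(int,p[0]); c=cv2.resize(im[0][v-45:v+20,u-35:u+35],(770,715)[:2],interpolation=cv2.INTER_CUBIC)[:600]
for q in p: cv2.circle(c,tuple(int(t) for t in ((q-[u-35,v-45]+.5)*11)),3,(0,255,0),1)
save(c,"bore2.png")
E
```

```text
[0.5808 0.0215 0.2231] [np.float64(0.5804286483518579), np.float64(0.021561636727752714), 0.2223] 10.4417 [-0.063   0.0444 -1.2846]
[[231.1397 182.9983]
 [229.8964 156.3913]
 [225.8561 182.9916]
 [226.048  186.0056]
 [225.2741 190.033 ]]
```

View pics/bore2.png

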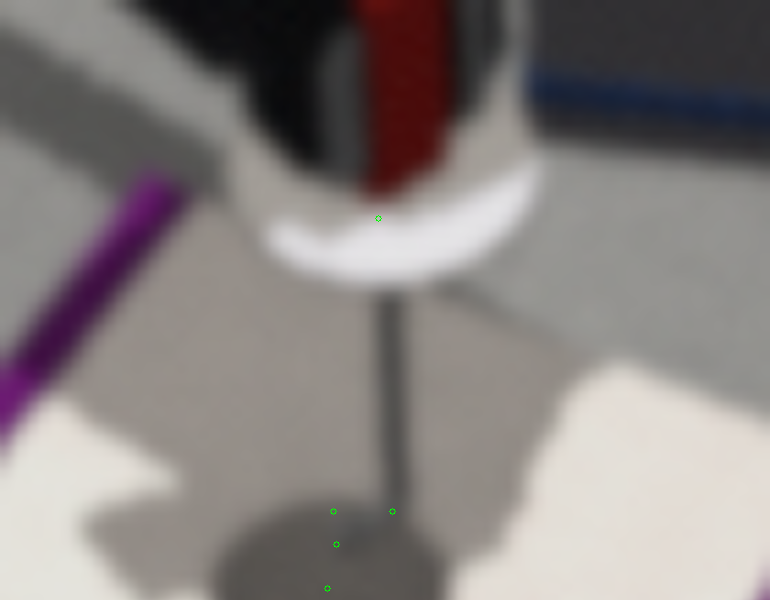

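Run:
```python
from h import *
np.set_printoptions(precision=4,suppress=True)
manip.move_l(xyz(-.0225,.118,-.0015),feed=.05)
f0=F(20); print("f0",f0, "noise",np.std([monitor.read_ft_force() for _ in range(20)],0))
hit=manip.move_l(xyz(-.0225,.056,-.0015),feed=.04,max_force=3); print("down",hit,monitor.read_eef_pos(),F(20)-f0)
if not hit:
    f1=F(20)
    hit=manip.move_l(xyz(-.0035,.056,-.0015),feed=.015,max_force=2)
    p=np.array(monitor.read_eef_pos()); print("slide",hit,p,(p[:2]-bar)@n,"F",F(20)-f1,monitor.read_time_s())
```

```text
f0 [ 0.3041  0.4674 -1.3339] noise [0. 0. 0.]
down False [0.5792 0.0221 0.1606] [-0.5131 -0.2696 -0.0017]
slide False [0.5719 0.0046 0.1603] -0.003563654873065763 F [ 0.364  -0.7195  0.4949] 13.8583
```

```bash
cat >> h.py <<'E'
def FA(k=8):
    o=[]
    for _ in range(k): manip.hold(.03); o.append(monitor.read_ft_force())
    return np.mean(o,0)
E
python3 - <<'E'
from h import *
np.set_printoptions(precision=4,suppress=True)
f0=FA(); print(f0)
for zb in np.arange(.059,.0765,.0025):
    manip.move_l(xyz(-.0045,zb,-.0015),feed=.02); f=FA(5)-f0; print(round(zb,4),monitor.read_eef_pos()[2]-.092-OFF,f)
    if f[2]<-1.2: break
print(monitor.read_time_s())
E
```

```text
[-0.2506 -0.0919 -1.2674]
0.059 0.05898327613037042 [-0.0573 -0.2796  0.0798]
0.0615 0.061496068714818754 [ 0.2448  0.1308 -0.1839]
0.064 0.06399788175586965 [-0.1242  0.0537  0.4996]
0.0665 0.0665359889712269 [0.2086 0.4374 0.2353]
0.069 0.06878733982963531 [ 0.2192  0.3337 -2.0809]
16.3667
```

Run:
```python
from h import *
np.set_printoptions(precision=4,suppress=True)
f0=np.array([0,0,-1.27])
for off,zb in ((-.006,.071),(-.009,.075),(-.0125,.082),(-.0125,.10)):
    hit=manip.move_l(xyz(off,zb,-.0015),feed=.03,max_force=8); print(hit,off,zb,FA(5)-f0)
    if hit: break
else:
    hit=manip.move_l(xyz(-.0125,.186,-.0015),feed=.05,max_force=6); print(hit,FA()-f0,monitor.read_eef_pos(),monitor.read_time_s())
    im=eyes.get_image("scene"); u,v=225,165; save(cv2.resize(im[0][v-45:v+55,u-65:u+65],(780,600),interpolation=cv2.INTER_CUBIC),"lift3.png")
```

```text
False -0.006 0.071 [ 0.2983  0.192  -2.1146]
False -0.009 0.075 [ 0.2804 -0.0197 -2.8323]
False -0.0125 0.082 [ 0.1628 -0.188  -2.119 ]
False -0.0125 0.1 [ 0.2216 -0.2367 -1.6794]
False [ 0.2155 -0.1305 -1.9964] [0.5753 0.0128 0.2902] 20.8917
```

View pics/lift3.png

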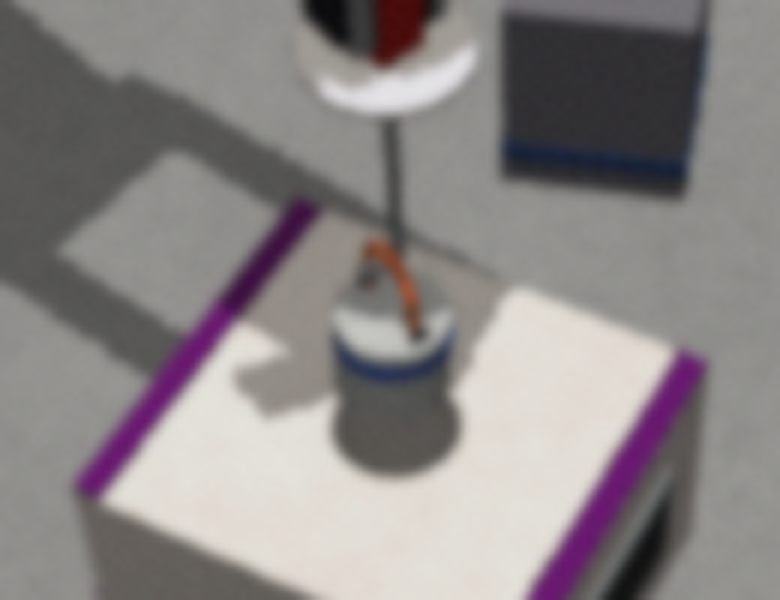

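```bash
cat >> h.py <<'E'
tray=np.array([.453,-.2367])
def txyz(off,zbot,lat=0.): return [*(tray+off*n+lat*e), zbot+.092+OFF]
E
python3 - <<'E'
from h import *
np.set_printoptions(precision=4,suppress=True)
print(kin.inverse_kinematics(txyz(-.0065,.06),RT))
manip.move_l(txyz(-.0065,.186),feed=.07); manip.hold(.5)
manip.move_l(txyz(-.0065,.075),feed=.05); manip.hold(.5)
f0=FA(10); print(f0,monitor.read_time_s())
for zb in np.arange(.070,.054,-.0015):
    manip.move_l(txyz(-.0065,zb),feed=.02); f=FA(4)-f0; print(round(zb,4),f)
    if f[2]>1.3: break
print(monitor.read_time_s())
im=eyes.get_image("scene"); np.savez("scene4.npz",im=im[0],d=im[1]); u,v=120,250; save(cv2.resize(im[0][v-45:v+55,u-65:u+65],(780,600),interpolation=cv2.INTER_CUBIC),"tray4.png")
E
```

```text
[-0.6234  0.0051  1.8906 -0.      1.2459  1.3314]
[-0.0082 -0.104  -3.1642] 28.6667
0.07 [-0.1716 -0.3797  0.1433]
0.0685 [-0.71    0.1874  0.1798]
0.067 [-0.3016  0.0136  0.2929]
0.0655 [-0.0891  0.8868 -0.0083]
0.064 [-0.0525 -0.1953  0.4054]
0.0625 [ 0.295  -0.1253 -0.3005]
0.061 [-0.1083  0.0366 -0.3502]
0.0595 [ 0.3421 -0.2774  1.8548]
31.8833
```

View pics/tray4.png

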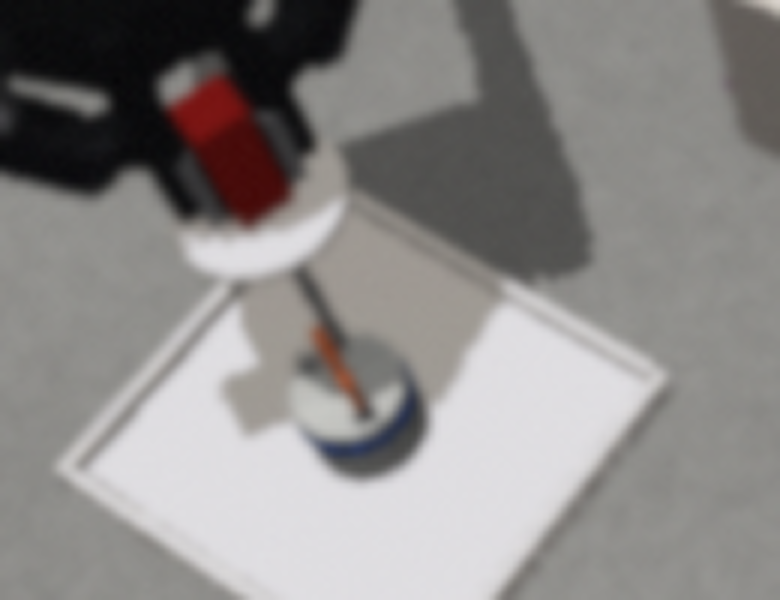

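Run:
```python
from h import *
np.set_printoptions(precision=4,suppress=True)
hit=manip.move_l(txyz(-.0065,.048),feed=.02,max_force=3.); print(hit,monitor.read_eef_pos()[2]-.092-OFF,FA())
if not hit:
    hit=manip.move_l(txyz(-.0285,.048),feed=.02,max_force=1.8); p=np.array(monitor.read_eef_pos()); print(hit,(p[:2]-tray)@n,FA())
    im=eyes.get_image("scene"); u,v=120,250; save(cv2.resize(im[0][v-45:v+55,u-65:u+65],(780,600),interpolation=cv2.INTER_CUBIC),"tray5.png")
print(monitor.read_time_s())
```

```text
False 0.047983706457000654 [ 0.032  -0.159  -1.3703]
False -0.02842091454554771 [ 0.1986  0.3617 -1.2333]
34.4917
```

View pics/tray5.png

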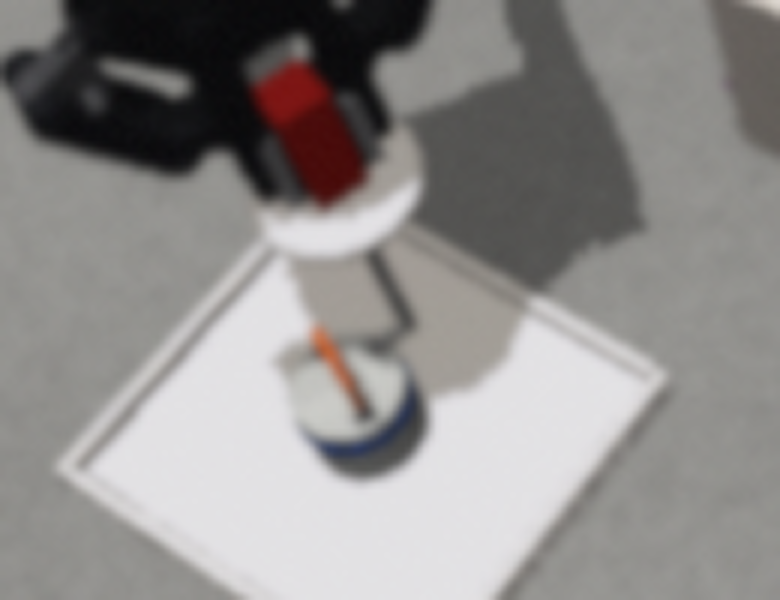

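Run:
```python
from h import *
np.set_printoptions(precision=4,suppress=True)
manip.move_l(txyz(-.038,.048),feed=.04); manip.move_l(txyz(-.038,.17),feed=.12)
R=[np.pi,0,np.radians(128)]; s=[.5166,.2612]
manip.movep([*s,.25],R); manip.hold(.3)
print(manip.move_l([*s,.125],feed=.08,max_force=4)); manip.hold(.2)
hit=manip.move_l([*s,.1115],feed=.02,max_force=2.5); print(hit,monitor.read_eef_pos(),FA())
```

```text
False
True [0.5163 0.2611 0.1123] [-0.321  -0.3861  5.5663]
```

Run:
```python
from h import *
np.set_printoptions(precision=4,suppress=True)
manip.gripper_to(.085); manip.hold(.2)
p=monitor.read_eef_pos(); manip.move_l([p[0],p[1],.25],feed=.12)
manip.movep([.40,.40,.30],[np.pi,0,np.radians(128)])
manip.hold(.3)
im=eyes.get_image("scene"); t=eyes.get_image("top")
a=lambda i,u,v:cv2.resize(i[v-40:v+40,u-40:u+40],(380,290) ,interpolation=cv2.INTER_CUBIC)
save(np.vstack([np.hstack([a(im[0],262,120),a(im[0],118,275)]),np.hstack([a(t[0],150,238),a(t[0],362,262)])]),"end.png")
print(monitor.read_time_s(),FA())
P,u,v=cloud("scene",None,im); R=im[0][v,u]
w=(R.min(1)>135)&(np.hypot(P[:,0]-.518,P[:,1]-.258)<.05)&(P[:,2]>.09); print(P[w].mean(0))
```

```text
44.175 [ 0.1426  0.3456 -0.2618]
[0.5183 0.2588 0.103 ]
```

View pics/end.png

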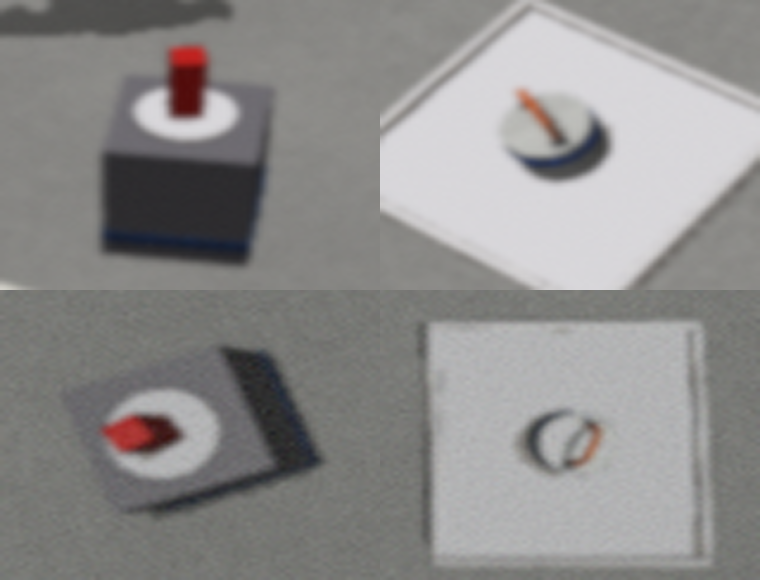

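The pictures show the hook hanging upright in its stand, disc centred. The capsule stands upright near the middle of the tray, unhooked.

```bash
python3 -c "
from plant import manip
print(manip.job_done())"
```

```text
the job is handed in; nothing more can be done
None
```

The job is handed in at about 44 s of the 72 s limit: the capsule was drawn up by its bail with the hook and stands upright and unhooked near the middle of the tray, and the hook hangs back in its stand; the judged result was not reported back to me.

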